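Ready a jar and draw a lid for capping

TASK

Get the next jar ready for me to cap: stand the foil-topped jar that has no lid yet upright in the blue jar holder, fully down, and let go of it. Then draw the lid dispenser's black-handled, spring-loaded slide out until the lid it brings out lies in line with the two red marks, and finish while still holding the slide there, so that I can take the lid; do not let the slide snap back, and leave the other jars, the bottle, the bowl, the shaker and the spoon where they are.

Things in the scene. Friction and masses are not known exactly. Their poses are not given: they have to be found in the camera images.
- jar_center (a point): centre (half-way up, 42 mm above its foot) of the loose jar to be capped: round brown jar, 56 mm diameter up to 62 mm high, neck 47 mm diameter, 84 mm high overall, 0.2 kg, paper label, flat silver foil on its mouth and no lid. Stands upright on the tray (tray floor 3 mm above the work surface, rim 14 mm high), at least 100 mm centre to centre from the capped jars. z axis up.
- capped_a_center (a point): centre (42 mm above its foot) of a loose bystander jar of the same make with a gold lid on, 88 mm high, on the same tray
- capped_b_center (a point): centre (42 mm above its foot) of the other loose bystander jar with a gold lid on, on the same tray
- holder_seat (a point): centre of the floor of the jar holder, 14 mm above the work surface: a fixed open blue cup on a 100 mm square dark plate, inner diameter 62 mm, outer 76 mm, rim 36 mm above the work surface (cup 22 mm deep). A jar fully down has its foot on this point and its centre 42 mm above it. z axis up.
- dispenser: lid dispenser, fixed: white bed 250 x 130 mm with a magazine of four upright rods (to 138 mm high) holding a stack of gold lids, on an aluminium bridge plate. Origin on the work surface under the magazine axis; z up; its -x axis is the direction in which the slide pulls out. Its bed reaches from 135 mm in front (-x) to 115 mm behind the origin.
- slide (a joint): how far the steel slide is pulled out, m: 0 fully home, 0.100 its stop; 0.070 brings its lid in line with the red marks. Two springs pull it home: about 3 N at 0 rising evenly to about 7 N at 0.070. It runs straight along the dispenser's x axis.
- slide_handle (a point): middle of the slide's handle: a level bar with a black grip, 16 mm diameter, 76 mm of free grip length along the dispenser's y axis between two posts, 88 mm above the work surface, 42 mm above the crosshead that carries it. With the slide home it is 158 mm from the magazine axis; it moves with the slide towards the dispenser's -x. Axes as those of the dispenser.
- takeoff_mark (a point): point on the slide's centre line half-way between the two red marks on the low rails, 70 mm in front (-x) of the magazine axis, 37 mm above the work surface
- lid1_center (a point): centre of the lowest lid: gold, 52 mm diameter, 14 mm thick, loose in the slide's window with 1.5 mm of play all round, resting on the bed; the slide carries it out from under the stack
- lid2_center (a point): centre of the next lid above, which stays in the magazine
- magazine_foot (a point): point on the magazine axis at the bed's top face, 30 mm above the work surface
- squeeze_center (a point): centre of a yellow squeeze bottle, 60 mm diameter, 170 mm high, loose bystander
- bowl: small steel bowl, 120 mm wide, 45 mm high, origin under its centre, loose bystander
- shaker_center (a point): centre of a metal spice shaker with a green top, 53 mm diameter, 89 mm high, loose bystander
- spoon: spoon with a black handle lying on the work surface, loose bystander
Things that resemble listed ones, but are neither listed nor needed, are in the scene too. Of the things that look like the part that bears holder_seat, the largest one is meant.

How it is judged:
By the outcome, as a careful person would: the job done as asked, in the order asked, and still so for the second after the job is handed in, while the arm keeps its last pose, push and grip.
It also fails if it takes over 51 s, if anything falls off the work surface, if the arm or the gripper's body presses on something with over 40 N, if the wrist force passes 120 N, or if a joint passes its speed limit or range.

ROBOT

A 7-joint arm with a two-finger parallel gripper is mounted at the origin on the work surface. World frame = base frame: x ahead of the robot, y to its left, z up, the work surface at z = 0. Lengths are in m, angles in rad, forces in N, time in s.
With the tool pointing down it reaches from about 0.425 to 0.925 m from the base axis. Payload 6.8 kg.
Tool frame: the origin (TCP) lies midway between the tips of the shut fingers; the grasp point (between the pads) lies 19 mm behind it; x points along the fingers, y is the direction in which the jaws open and shut, and the axes are right-handed (so a half turn about x gives the same grasp; the last joint's range is limited). The gripper opens to 85 mm and grips with 20 to 120 N. Pads are 22 mm wide; open, the fingers measure 114 mm over their backs; the gripper's body (76 mm by 85 mm) begins 54 mm behind the grasp point. The pads swing forward as they close: fully open they stand 13 mm farther back than shut.
Start: joints at [-1.232, 0.477, 0.022, 1.555, -0.011, 1.109, -0.083], TCP at [0.292, 0.609, 0.231] pointing down, gripper open.
Joint ranges: [-2.96, 2.96], [-0.34, 2.1], [-1.41, 1.46], [0.24, 2.44], [-1.37, 4.51], [0.17, 1.92], [-2.96, 2.96]. Speed limits (rad/s): [2.39, 2.39, 3.14, 3.14, 3.14, 3.14, 3.14].

INTERFACE

Orientations are given as a rotation vector (axis times angle).
In Python, from bench import r gives the robot as it stands.
- The arm moves only by the tool carry_out, never from a script. Its argument "targets" is one flat list of numbers, 7 for each row, row after row: the finger opening in m, from 0 to 0.0854, then the shift along the tool's x, y, z in m, then the turn, a rotation vector about the tool's x, y, z in units of 5 degrees (1.0 is 5 degrees). A call has 1 to 12 rows; each row is the pose to reach, as a shift and turn from the pose measured when the call began, along the tool's axes at that moment; what a row does not reach only later rows make up. A row lasts 1/8 s, in which the tool goes at most 62.5 mm and 10.7 degrees, less where a joint would pass 70% of its speed; a pose out of reach is approached as far as the arm can. A call with a gripper value outside its range is refused whole. The fingers move at their own pace and stop on an object; "squeeze" is the grip in N (left out, the last holds). Time passes only in rows, so rows that repeat a pose let the fingers close. It gives the time, the measured TCP pose, the force and the opening at its end, in the units of the state.
- r.get_obs(): the state, without advancing time (a new reading comes with each control period).
- r.grab_frame(name): name is "scene" or "side" or "wrist"; returns the picture (384x512x3 uint8, blue, green, red); there is no depth.
- r.camera_info(name): a dict with "fx", "fy", "cx", "cy" (pixels), "xyz" and "orientation" of the camera in the world. Camera axes: x right, y up, looking along -z (the intrinsics and any distortion apply to the point x, -y, -z); pixel columns grow to the right and rows downward; lengths in m; the calibration is good to about 2 mm. A picture is of the moment at which its call begins: read the wrist's pose just before it. camera_info takes no time and is no camera call; for the wrist camera it gives the pose at the moment of the call.
- r.hand_in(): hands the job in, once; it reports no verdict.
The state is a dict: "clock": time; "joints": joint angles; "qvel": joint speeds; "tau": joint torques, N m; "tcp_pos": TCP position; "orientation": TCP orientation; "contact_force": force on the tool from outside, world axes, zero at the start; "moment": the same for the moment, N m; "grip_width": finger opening in m.
Only numpy, scipy, OpenCV 4.12 (cv2) and the standard library are available. Lean on these libraries where they do the work, as an engineer would, in place of code of your own. Each camera call takes 0.05 s, during which the arm holds its last target. There are 200 camera calls.

## Working session

There is one attempt and no reset: what is moved stays moved. The work goes in short steps, Python scripts to look and compute and a tool call to move; the robot and the scene stay as the last step left them, time stands still between calls to the robot, and variables do not carry over. Pictures are saved under pics/ and viewed, about 8 in all and at most 12, crops included, and the job is handed in when it is done.

Besides the shell and the picture viewer there is one more tool, called after "Emit:" by a JSON object that holds its "fn" and its "kwargs", one argument or row to a line. carry_out: Moves the arm, as the interface text tells. Its arguments: {"type":"object","properties":{"targets":{"type":"array","items":{"type":"number"}},"squeeze":{"type":"number"}},"required":["targets"]}

```bash
mkdir -p pics; cat > h.py <<'E'
import numpy as np, cv2
from scipy.spatial.transform import Rotation as R
from bench import r
def rot(o):
    o=np.array(o,float)
    return (R.from_rotvec(o) if o.size==3 else R.from_quat(o) if o.size==4 else R.from_matrix(o))
def ray(ci,u,v):
    d=np.array([(u-ci['cx'])/ci['fx'],-(v-ci['cy'])/ci['fy'],-1.])
    return np.array(ci['xyz']),rot(ci['orientation']).apply(d)
def onz(ci,u,v,z):
    o,d=ray(ci,u,v); return o+d*(z-o[2])/d[2]
def proj(ci,p):
    q=rot(ci['orientation']).inv().apply(np.array(p)-ci['xyz'])
    return np.array([ci['cx']+ci['fx']*q[0]/-q[2],ci['cy']-ci['fy']*q[1]/-q[2]])
def shift(p): # world point -> tool-axes shift from present
    s=r.get_obs(); return rot(s['orientation']).inv().apply(np.array(p)-s['tcp_pos'])
E
python3 - <<'E'
from h import *
ims=[]
for n in ("scene","side"):
    im=r.grab_frame(n); cv2.imwrite(f"pics/{n}0.png",cv2.resize(im,(800,600),interpolation=cv2.INTER_CUBIC)); cv2.imwrite(f"pics/{n}0raw.png",im)
    print(n,r.camera_info(n))
print(r.camera_info("wrist")); print(r.get_obs())
E
```

```text
scene {'fx': 374.9766385933481, 'fy': 374.9766385933481, 'cx': 253.9517611938433, 'cy': 196.3622848925637, 'xyz': array([1.1770651 , 0.26861672, 1.05058957]), 'orientation': array([0.39090403, 0.60370468, 1.97794622])}
side {'fx': 411.9184210838919, 'fy': 411.9184210838919, 'cx': 251.91372059307005, 'cy': 190.02628841988084, 'xyz': array([ 0.05692154, -0.85266426,  0.90271081]), 'orientation': array([ 0.85012439, -0.25621579, -0.50938128])}
{'fx': 316.9006625812399, 'fy': 316.9006625812399, 'cx': 261.69250457549794, 'cy': 192.38934768027653, 'xyz': array([0.2180702 , 0.64287659, 0.37325228]), 'orientation': array([-0.28688433, -0.17881405,  1.11442637])}
{'clock': 0.1, 'joints': array([-1.2320861 ,  0.47774413,  0.02236277,  1.55634376, -0.01149583,
        1.10930697, -0.0830676 ]), 'qvel': array([ 1.32646097e-03, -2.54940910e-03, -8.91388285e-04, -2.15642787e-03,
        7.17316925e-05, -2.53010101e-03,  3.49004232e-04]), 'tau': array([ 4.73768654e-03, -5.97767508e+01,  1.61422905e+00, -2.81954277e+01,
        1.29595469e-02,  4.98993948e-03,  2.46019738e-06]), 'tcp_pos': array([0.29145333, 0.60824329, 0.23040916]), 'orientation': array([ 0.34906744,  1.54248981, -0.35168783]), 'contact_force': array([0.21639526, 0.4782234 , 0.01357154]), 'moment': array([-0.01001044, -0.00881229,  0.02556724]), 'grip_width': 0.08499721880685293}
```

View pics/scene0.png

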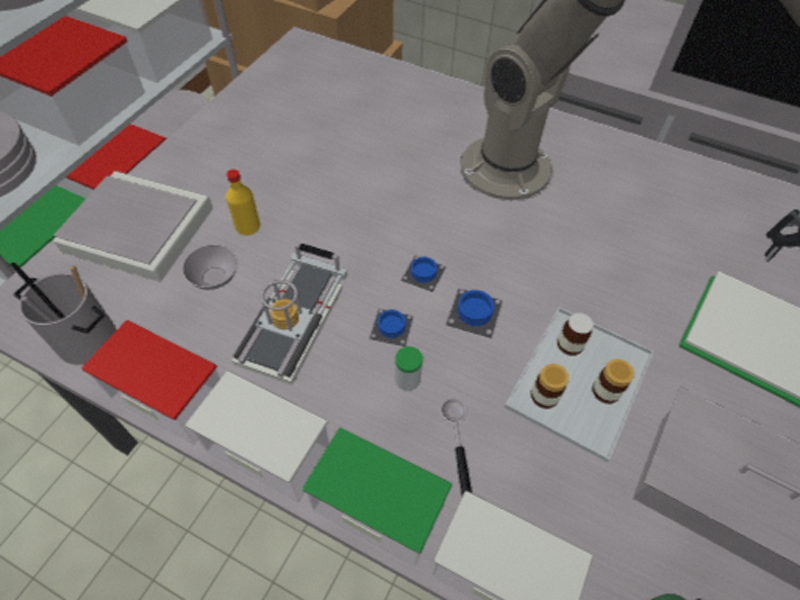

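View pics/side0.png

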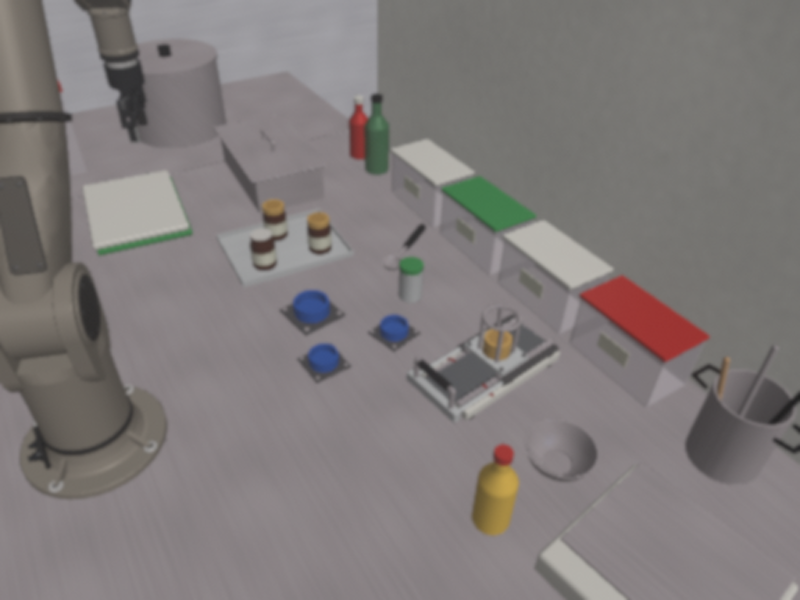

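The scene view shows the foil-topped jar at (578,322), the large holder at (476,307), the dispenser handle at (317,250) and the magazine at (281,300). The side view shows the foil at (262,237), the holder at (311,305) and the handle at (434,376). Next I measure these.

```bash
cat > m.py <<'E'
from h import *
def blob(im,roi,f):
    x0,y0,x1,y1=[int(a*.64) for a in roi]; s=im[y0:y1,x0:x1]; hsv=cv2.cvtColor(s,cv2.COLOR_BGR2HSV).astype(int)
    m=f(hsv[...,0],hsv[...,1],hsv[...,2]).astype(np.uint8)
    n,l,st,c=cv2.connectedComponentsWithStats(m); k=1+np.argmax(st[1:,4])
    cnt=cv2.findContours((l==k).astype(np.uint8),0,1)[0][0]
    return c[k]+[x0,y0],st[k]+[x0,y0,0,0,0],cnt[:,0]+[x0,y0]
blue=lambda h,s,v:(h>100)&(h<130)&(s>120)
gold=lambda h,s,v:(h>8)&(h<28)&(s>120)&(v>110)
white=lambda h,s,v:(s<45)&(v>165)
dark=lambda h,s,v:(v<60)
grn=lambda h,s,v:(h>45)&(h<85)&(s>120)
E
python3 - <<'E'
from m import *
C={n:r.camera_info(n) for n in("scene","side")}
I={n:cv2.imread(f"pics/{n}0raw.png") for n in C}
J=[("foil",white,.087,(560,308,598,336),(248,226,277,246)),("hold",blue,.036,(445,280,505,330),(285,285,340,325)),
("capA",gold,.091,(530,355,575,392),(305,208,335,230)),("capB",gold,.091,(598,352,640,388),(258,196,292,215)),
("handle",dark,.088,(297,240,338,262),(412,358,458,394)),("shaker",grn,.089,(390,340,430,370),(395,255,428,275)),
("lids",gold,.07,(265,295,300,330),(480,325,515,360))]
for n,f,z,a,b in J:
  for c,roi in(("scene",a),("side",b)):
    p,st,cnt=blob(I[c],roi,f)
    print(n,c,p.round(1),st,onz(C[c],*p,z).round(4),end=' ')
    if n=='handle': 
        rr=cv2.minAreaRect(cnt); bx=cv2.boxPoints(rr); d=[np.linalg.norm(bx[0]-bx[1]),np.linalg.norm(bx[1]-bx[2])]
        e=[(bx[0]+bx[1])/2,(bx[2]+bx[3])/2] if d[0]<d[1] else [(bx[1]+bx[2])/2,(bx[3]+bx[0])/2]
        print([onz(C[c],*q,z).round(4) for q in e])
    if n in('hold',):
        el=cv2.fitEllipse(cv2.convexHull(cnt.astype(np.int32))); print(el, onz(C[c],*el[0],.036).round(4))
    print()
E
```

```text
foil scene [371.4 206.2] [364 201  16  12 141] [0.444 0.317 0.087] 
foil side [166.4 149.1] [161 147  12   5  49] [0.4427 0.3193 0.087 ] 
hold scene [303.9 196.7] [293 186  24  23 436] [0.473  0.1106 0.036 ] ((303.9584045410156, 196.62745666503906), (23.065414428710938, 23.832656860351562), 106.78067779541016) [0.4727 0.1107 0.036 ]

hold side [199.1 195.9] [188 187  22  19 339] [0.4533 0.0896 0.036 ] ((199.1818084716797, 195.9160614013672), (19.414901733398438, 22.237075805664062), 98.62898254394531) [0.4536 0.0895 0.036 ]

capA scene [353.8 241. ] [345 233  18  17 234] [0.5873 0.3074 0.091 ] 
capA side [203.7 140.8] [198 137  11   9  65] [0.5761 0.2956 0.091 ] 
capB scene [395.5 237.9] [386 230  19  17 234] [0.521  0.4119 0.091 ] 
capB side [174.8 132.3] [170 129  10   8  64] [0.5099 0.4004 0.091 ] 
handle scene [201.7 160.2] [191 156  22   9  84] [ 0.5319 -0.2405  0.088 ] [array([ 0.5367, -0.2772,  0.088 ]), array([ 0.5276, -0.2046,  0.088 ])]

handle side [278.  240.2] [269 232  18  17  82] [ 0.5315 -0.2411  0.088 ] [array([ 0.5299, -0.202 ,  0.088 ]), array([ 0.5336, -0.2711,  0.088 ])]

shaker scene [261.4 229. ] [254 222  16  14 195] [0.6746 0.0529 0.089 ] Traceback (most recent call last):
  File "<stdin>", line 10, in <module>
  File "m.py", line 5, in blob
    n,l,st,c=cv2.connectedComponentsWithStats(m); k=1+np.argmax(st[1:,4])
                                                      ~~~~~~~~~^^^^^^^^^^
    return _wrapfunc(a, 'argmax', axis=axis, out=out, **kwds)
    return bound(*args, **kwds)
ValueError: attempt to get argmax of an empty sequence
```

```bash
cat >> h.py <<'E'
def plan(p,yaw): # shift + rotvec(5deg units) to TCP p, tool down, jaw (tool y) along yaw deg
    s=r.get_obs(); Rc=rot(s['orientation']); best=None
    for k in(0,180):
        a=np.radians(yaw+k); x=np.array([0,0,-1.]); y=np.array([np.cos(a),np.sin(a),0]); M=R.from_matrix(np.c_[x,y,np.cross(x,y)])
        t=(Rc.inv()*M).as_rotvec()/np.radians(5)
        if best is None or np.linalg.norm(t)<np.linalg.norm(best): best=t
    print('shift',shift(p).round(4),'turn',best.round(3),'clock',s['clock'])
E
python3 - <<'E'
from m import *
print(rot(r.get_obs()['orientation']).as_matrix().round(3))
plan([.443,.318,.18],112)
C={n:r.camera_info(n) for n in("scene","side")}
I={n:cv2.imread(f"pics/{n}0raw.png") for n in C}
for c,roi in(("scene",(265,295,300,330)),("side",(480,325,515,360))):
    p,st,_=blob(I[c],roi,gold); print(p,st,onz(C[c],*p,.055))
# wrist view prediction
ci=r.camera_info("wrist"); Rt=rot(r.get_obs()['orientation'])
print('cam offset in tool',Rt.inv().apply(ci['xyz']-r.get_obs()['tcp_pos']),'look dir in tool',Rt.inv().apply(rot(ci['orientation']).apply([0,0,-1])))
E
```

```text
[[-0.001  0.432  0.902]
 [-0.002  0.902 -0.432]
 [-1.    -0.002  0.   ]]
shift [ 0.0508 -0.1962  0.2621] turn [-9.52e+00 -6.00e-03  1.90e-02] clock 0.1
[178.18072289 203.60240964] [174 198  10  12  83] [ 0.69721075 -0.22932385  0.055     ]
[314.3255814  216.53488372] [312 213   6   9  43] [ 0.69937416 -0.19226083  0.055     ]
cam offset in tool [-0.14285312 -0.00071019 -0.08112451] look dir in tool [9.49077883e-01 1.96767341e-04 3.15041479e-01]
```

Emit:
{"fn": "carry_out", "kwargs": {
  "targets": [0.085,0.012,-0.05,0.065,-2,0,0,0.085,0.025,-0.1,0.13,-4,0,0,0.085,0.038,-0.15,0.195,-6,0,0,0.085,0.05,-0.196,0.262,-8,0,0,0.085,0.05,-0.196,0.262,-9.52,0,0,0.085,0.05,-0.196,0.262,-9.52,0,0,0.085,0.05,-0.196,0.262,-9.52,0,0]
}}

```text
clock: 0.98
tcp_pos: [0.4435, 0.317, 0.1805]
orientation: [-0.3, 1.552, 0.297]
contact_force: [-0.7, 0.9, 0.2]
grip_width: 0.0848
```

```bash
python3 - <<'E'
from h import *
s=r.get_obs(); print(s['tcp_pos'],s['qvel'].round(3))
ci=r.camera_info("wrist"); im=r.grab_frame("wrist"); cv2.imwrite("pics/w1.png",im)
print('foil pred px',proj(ci,[.443,.318,.087]))
np.save('w1.npy',ci,allow_pickle=True)
hsv=cv2.cvtColor(im,cv2.COLOR_BGR2HSV); u,v=proj(ci,[.443,.318,.087]).astype(int); print(hsv[v-40:v+41:10,u],hsv[v,u-40:u+41:10])
E
```

```text
[0.44345027 0.31704652 0.18047266] [-0.045  0.001 -0.047 -0.022 -0.011 -0.001 -0.015]
foil pred px [263.67717698 196.27549569]
[[  0  40  45]
 [  4  33  62]
 [ 53   6 165]
 [ 45   6 163]
 [ 60   3 163]
 [ 60   2 160]
 [ 38   6 164]
 [103  12 152]
 [110  10 154]] [[100  10 156]
 [ 20   5 162]
 [ 20   5 162]
 [  0   2 163]
 [ 60   3 163]
 [ 53   6 162]
 [ 48   8 164]
 [ 99  11 157]
 [ 94  12 153]]
```

View pics/w1.png

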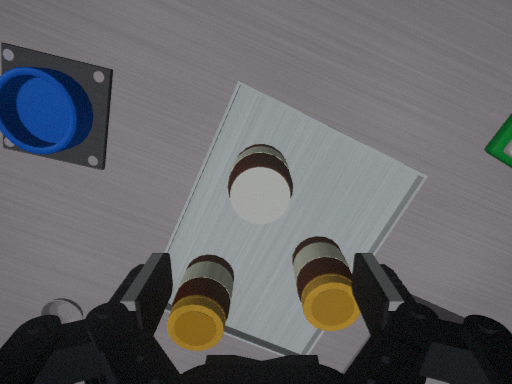

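The wrist view shows the foil disc at about (261,193), between the fingers, with capped jars at (195,325) and (330,305) and the big blue cup at (40,110). I measure the foil and cup rim once from here.

```bash
python3 - <<'E'
from m import *
ci=np.load('w1.npy',allow_pickle=True).item(); im=cv2.imread('pics/w1.png')
hsv=cv2.cvtColor(cv2.medianBlur(im,5),cv2.COLOR_BGR2HSV).astype(int)
m=((hsv[...,1]<9)&(hsv[...,2]>157)).astype(np.uint8); m[:155]=0;m[232:]=0;m[:,:222]=0;m[:,302:]=0
m=cv2.morphologyEx(m,cv2.MORPH_OPEN,np.ones((7,7)))
c=max(cv2.findContours(m,0,1)[0],key=cv2.contourArea); e=cv2.fitEllipse(c); print(e,onz(ci,*e[0],.087))
p,st,cnt=blob(im,(0,90,160,260),blue); print(p,st)
el=cv2.fitEllipse(cv2.convexHull(cnt.astype(np.int32)));print(el,onz(ci,38,111,.036))
f=onz(ci,*e[0],.087); plan([f[0],f[1],.031],112)
E
```

```text
((259.8641357421875, 195.5939483642578), (55.77667236328125, 58.60843276977539), 89.01081085205078) [0.44359018 0.3149969  0.087     ]
[ 43.18970109 109.70538621] [   0   66   93   89 6758]
((40.265560150146484, 109.19511413574219), (85.58455657958984, 107.37923431396484), 110.72737121582031) [0.45936904 0.11049891 0.036     ]
shift [ 0.1498 -0.0041 -0.0004] turn [-0.007 -0.015  0.006] clock 1.025
```

Emit:
{"fn": "carry_out", "kwargs": {
  "targets": [0.085,0.05,-0.002,0,0,0,0,0.085,0.09,-0.002,0,0,0,0,0.085,0.12,-0.002,0,0,0,0,0.085,0.14,-0.002,0,0,0,0,0.085,0.149,-0.002,0,0,0,0,0.085,0.149,-0.002,0,0,0,0,0.085,0.149,-0.002,0,0,0,0]
}}

```text
clock: 1.9
tcp_pos: [0.4434, 0.3182, 0.0327]
orientation: [-0.301, 1.55, 0.302]
contact_force: [-0.1, -0.2, -0.4]
grip_width: 0.0849
```

Emit:
{"fn": "carry_out", "kwargs": {
  "targets": [0.06,0,0,0,0,0,0,0.055,0,0,0,0,0,0,0.05,0,0,0,0,0,0,0.04,0,0,0,0,0,0,0.04,0,0,0,0,0,0,0.04,0,0,0,0,0,0],
  "squeeze": 35
}}

```text
clock: 2.65
tcp_pos: [0.4441, 0.3182, 0.0336]
orientation: [-0.3, 1.548, 0.301]
contact_force: [-1.2, -1.0, 7.1]
grip_width: 0.0547
```

Emit:
{"fn": "carry_out", "kwargs": {
  "targets": [0.04,-0.02,0,0,0,0,0,0.04,-0.06,0,0,0,0,0,0.04,-0.1,0,0,0,0,0,0.04,-0.12,0,0,0,0,0,0.04,-0.12,0,0,0,0,0]
}}

```text
clock: 3.28
tcp_pos: [0.4446, 0.3185, 0.155]
orientation: [-0.299, 1.546, 0.302]
contact_force: [-0.9, -0.7, -3.9]
grip_width: 0.0545
```

```bash
python3 - <<'E'
from h import *
s=r.get_obs(); print(s['tcp_pos'],s['contact_force'],s['grip_width'])
plan([.455,.20,.155],112)
plan([.455,.20,.155],90)
plan([.532,-.2405,.155],5)
ci=r.camera_info("wrist");im=r.grab_frame("wrist"); cv2.imwrite("pics/w2.png",im)
E
```

```text
[0.44456263 0.31854522 0.15495406] [-0.93391756 -0.74722803 -3.94640512] 0.05453128269801812
shift [-0.0003 -0.1138 -0.0347] turn [-0.007  0.049 -0.016] clock 3.275
shift [-0.0003 -0.1138 -0.0347] turn [ 4.393  0.045 -0.025] clock 3.275
shift [-0.0013 -0.5512 -0.128 ] turn [-14.607   0.052   0.018] clock 3.275
```

View pics/w2.png

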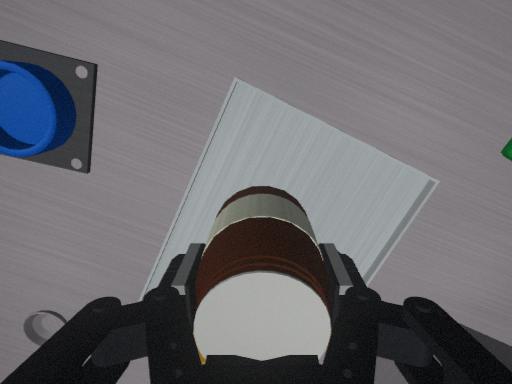

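Jar hangs upright in the jaws, with the foil centred at (262,327). Next I move so the wrist camera sits over the blue cup.

Emit:
{"fn": "carry_out", "kwargs": {
  "targets": [0.04,0,-0.04,0.004,0,0,0,0.04,0,-0.09,0.009,0,0,0,0.04,0,-0.14,0.014,0,0,0,0.04,0,-0.18,0.018,0,0,0,0.04,0,-0.2,0.02,0,0,0,0.04,0,-0.206,0.02,0,0,0,0.04,0,-0.206,0.02,0,0,0,0.04,0,-0.206,0.02,0,0,0]
}}

```text
clock: 4.32
tcp_pos: [0.5386, 0.1358, 0.1531]
orientation: [-0.301, 1.549, 0.304]
contact_force: [-0.5, 0.6, -3.7]
grip_width: 0.0549
```

```bash
python3 - <<'E'
from m import *
s=r.get_obs(); print(s['tcp_pos'],s['contact_force'],s['grip_width'],s['qvel'].round(3))
ci=r.camera_info("wrist");im=r.grab_frame("wrist"); cv2.imwrite("pics/w3.png",im); np.save('w3.npy',ci,allow_pickle=True)
hsv=cv2.cvtColor(im,cv2.COLOR_BGR2HSV).astype(int)
m=blue(*[hsv[...,i] for i in range(3)]).astype(np.uint8)
for c in cv2.findContours(m,0,1)[0]:
    if cv2.contourArea(c)>300: print(cv2.boundingRect(c),cv2.contourArea(c))
Rt=rot(s['orientation']); 
f=onz(ci,262,327,s['tcp_pos'][2]+.0535); print('foil in tool',Rt.inv().apply(f-s['tcp_pos']))
E
```

```text
[0.53862316 0.13581998 0.1530792 ] [-0.47025673  0.62628303 -3.69019345] 0.05489656025526538 [-0.001 -0.006  0.002 -0.003 -0.001  0.     0.002]
(26, 117, 80, 70) 4226.0
(216, 33, 97, 103) 7630.5
foil in tool [-0.05350362 -0.00032359 -0.00291136]
```

View pics/w3.png

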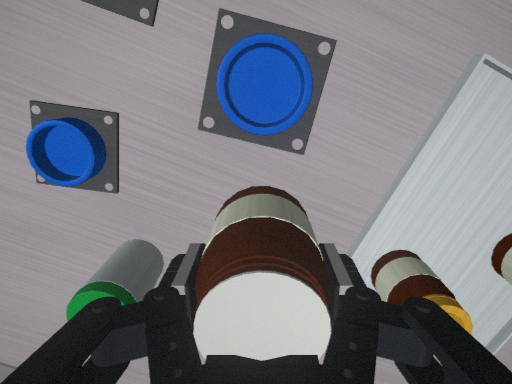

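The wrist view shows the holder cup from above, its rim centred at about (264,84), the jar upright in the jaws and the shaker clear at (110,290). Next I fit both.

```bash
python3 - <<'E'
from m import *
ci=np.load('w3.npy',allow_pickle=True).item(); im=cv2.imread('pics/w3.png'); hsv=cv2.cvtColor(im,cv2.COLOR_BGR2HSV).astype(int)
m=blue(*[hsv[...,i] for i in range(3)]).astype(np.uint8); m[:,:200]=0
c=max(cv2.findContours(m,0,1)[0],key=cv2.contourArea); e=cv2.fitEllipse(cv2.convexHull(c)); h=onz(ci,*e[0],.036); print(e,h)
# plate corners screws centre check at z .01
sc=np.array([[227,22],[324,47],[297,144],[208,122]]); print('plate',np.mean([onz(ci,*q,.012) for q in sc],0), [np.linalg.norm(onz(ci,*sc[i],.012)-onz(ci,*sc[i-1],.012)).round(3) for i in range(4)])
# foil: upper-half edge points
s=r.get_obs(); Rt=rot(s['orientation']); g=hsv[...,2]; pts=[]
for u in range(196,330,3):
    col=g[255:350,u]; d=np.diff(cv2.GaussianBlur(col.astype(np.float32).reshape(-1,1),(1,5),0)[:,0]); k=int(np.argmax(d))
    if d[k]>8: pts.append((u,255+k))
P=np.array([onz(ci,*q,s['tcp_pos'][2]+.0535) for q in pts])
from scipy.optimize import least_squares
f=least_squares(lambda x:np.hypot(*(P[:,:2]-x[:2]).T)-x[2],[*P[:,:2].mean(0),.0235],loss='soft_l1',f_scale=.0005)
ax=np.array([*f.x[:2],s['tcp_pos'][2]+.0535]); print('foil',f.x,np.sqrt(np.mean(f.fun**2)),'in tool',Rt.inv().apply(ax-s['tcp_pos']))
print('tool x axis',Rt.apply([1,0,0]),'move jar->holder in tool',Rt.inv().apply(h-ax))
E
```

```text
((264.1612548828125, 83.77952575683594), (96.64253997802734, 102.28055572509766), 1.7382807731628418) [0.46018408 0.10582416 0.036     ]
plate [0.46174765 0.1065467  0.012     ] [np.float64(0.081), np.float64(0.081), np.float64(0.082), np.float64(0.081)]
foil [0.5374089  0.13460603 0.02379785] 0.00011684756662023366 in tool [-0.05350293 -0.00052692 -0.00161184]
tool x axis [ 8.65262999e-04  1.57439069e-03 -9.99998386e-01] move jar->holder in tool [ 0.1706161   0.0021862  -0.08261755]
```

Emit:
{"fn": "carry_out", "kwargs": {
  "targets": [0.04,0,0.001,-0.03,0,0,0,0.04,0,0.002,-0.06,0,0,0,0.04,0,0.002,-0.078,0,0,0,0.04,0.02,0.002,-0.082,0,0,0,0.04,0.05,0.002,-0.082,0,0,0,0.04,0.07,0.002,-0.082,0,0,0,0.04,0.076,0.002,-0.082,0,0,0,0.04,0.076,0.002,-0.082,0,0,0,0.04,0.076,0.002,-0.082,0,0,0]
}}

```text
clock: 5.5
tcp_pos: [0.4628, 0.1074, 0.078]
orientation: [-0.301, 1.547, 0.304]
contact_force: [-0.7, 0.5, -2.2]
grip_width: 0.0547
```

```bash
python3 - <<'E'
from h import *
s=r.get_obs(); print(s['tcp_pos'],s['contact_force'])
Rt=rot(s['orientation']); j=s['tcp_pos']+Rt.apply([0.0306,-.0005,-.0016]); print('foot',j,'to seat',Rt.inv().apply(np.array([.4605,.106,.014])-j))
E
```

```text
[0.46275943 0.10735013 0.0779574 ] [-0.69242719  0.456566   -2.16115292]
foot [0.46153903 0.1063514  0.04735212] to seat [ 3.33486707e-02  2.83871492e-05 -1.19667673e-03]
```

Emit:
{"fn": "carry_out", "kwargs": {
  "targets": [0.04,0.006,0,-0.001,0,0,0,0.04,0.012,0,-0.001,0,0,0,0.04,0.018,0,-0.001,0,0,0,0.04,0.024,0,-0.001,0,0,0,0.04,0.024,0,-0.001,0,0,0]
}}

```text
clock: 6.12
tcp_pos: [0.4614, 0.1068, 0.0533]
orientation: [-0.301, 1.548, 0.304]
contact_force: [-0.7, -0.3, -2.7]
grip_width: 0.0546
```

Emit:
{"fn": "carry_out", "kwargs": {
  "targets": [0.04,0.003,0,0,0,0,0,0.04,0.006,0,0,0,0,0,0.04,0.009,0,0,0,0,0,0.04,0.01,0,0,0,0,0,0.04,0.01,0,0,0,0,0]
}}

```text
clock: 6.75
tcp_pos: [0.4616, 0.1069, 0.0446]
orientation: [-0.301, 1.548, 0.304]
contact_force: [-6.0, -0.8, 16.1]
grip_width: 0.0549
```

Floor contact came at the expected height (TCP z 0.0446). Now I release and lift.

Emit:
{"fn": "carry_out", "kwargs": {
  "targets": [0.06,0,0,0,0,0,0,0.075,0,0,0,0,0,0,0.085,0,0,0,0,0,0,0.085,0,0,0,0,0,0,0.085,-0.03,0,0,0,0,0,0.085,-0.08,0,0,0,0,0,0.085,-0.13,0,0,0,0,0,0.085,-0.14,0,0,0,0,0,0.085,-0.14,0,0,0,0,0]
}}

```text
clock: 7.88
tcp_pos: [0.4615, 0.1067, 0.1848]
orientation: [-0.301, 1.547, 0.304]
contact_force: [0.0, -0.5, -0.4]
grip_width: 0.0851
```

```bash
python3 - <<'E'
from h import *
s=r.get_obs(); print(s['tcp_pos'],s['contact_force'],s['joints'].round(2))
plan([.56,-.2405,.19],5)
ci=r.camera_info("wrist");im=r.grab_frame("wrist"); print('expected foil px',proj(ci,[.4605,.106,.098]),'if on rim',proj(ci,[.4605,.106,.12]))
im2=r.grab_frame("side"); cv2.imwrite("pics/side1raw.png",im2)
a=cv2.resize(im,(512,384)); b=cv2.resize(im2[160:240,140:280],(280*2-280,160)); b=cv2.copyMakeBorder(b,0,384-160,0,0,0)
cv2.imwrite("pics/w4.png",np.hstack([a,b]))
E
```

```text
[0.46152896 0.10672844 0.18479701] [ 0.00279395 -0.47173405 -0.38081533] [-0.36  0.2  -0.    2.07 -0.    0.86  1.6 ]
shift [-0.0057 -0.3588 -0.0394] turn [-1.4579e+01  3.9000e-02  1.1000e-02] clock 7.875
expected foil px [261.68041991 197.16802596] if on rim [261.7325882  207.59362979]
```

View pics/w4.png

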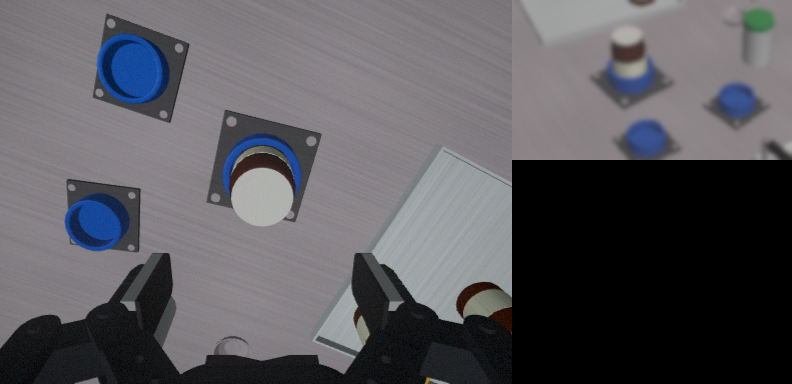

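Foil at (262,196) against (262,197) predicted for fully seated, so the jar is down and upright, and the side crop agrees. Now I go to the dispenser handle, turning +107° to spare joint 7.

Emit:
{"fn": "carry_out", "kwargs": {
  "targets": [0.085,-0.005,-0.035,-0.006,2,0,0,0.085,-0.005,-0.07,-0.012,4,0,0,0.085,-0.005,-0.105,-0.018,6,0,0,0.085,-0.005,-0.14,-0.024,8,0,0,0.085,-0.005,-0.175,-0.03,10,0,0,0.085,-0.005,-0.21,-0.036,12,0,0,0.085,-0.005,-0.245,-0.042,14,0,0,0.085,-0.005,-0.28,-0.048,16,0,0,0.085,-0.005,-0.315,-0.053,18,0,0,0.085,-0.005,-0.351,-0.058,20,0,0,0.085,-0.005,-0.351,-0.058,21.4,0,0,0.085,-0.005,-0.351,-0.058,21.4,0,0]
}}

```text
clock: 9.48
tcp_pos: [0.5378, -0.2406, 0.1858]
orientation: [1.142, 1.255, -1.146]
contact_force: [-0.3, 0.3, -0.3]
grip_width: 0.0849
```

Emit:
{"fn": "carry_out", "kwargs": {
  "targets": [0.06,0,0,0,0,0,0,0.06,0,0,0,0,0,0]
}}

```text
clock: 9.72
tcp_pos: [0.5375, -0.2399, 0.1852]
orientation: [1.14, 1.257, -1.144]
contact_force: [-0.1, 0.0, 0.0]
grip_width: 0.0598
```

```bash
python3 - <<'E'
from h import *
s=r.get_obs(); print(s['tcp_pos'],s['contact_force'],s['joints'].round(2),s['qvel'].round(3))
ci=r.camera_info("wrist");im=r.grab_frame("wrist"); np.save('w5.npy',ci,allow_pickle=True); cv2.imwrite("pics/w5.png",im)
print(proj(ci,[.532,-.2405,.088]),proj(ci,[.689,-.227,.03]))
plan([.532,-.2405,.19],5)
E
```

```text
[ 0.53754976 -0.23987819  0.18522268] [-0.12499308  0.01901362  0.0181675 ] [-0.07  0.42  0.5   1.84 -0.24  0.95  0.63] [ 0.002 -0.006  0.005 -0.005  0.001  0.001 -0.007]
[255.92314355 193.65664173] [419.52508901 176.02294904]
shift [-0.0045 -0.0057 -0.0001] turn [ 0.048 -0.022  0.057] clock 9.775
```

View pics/w5.png

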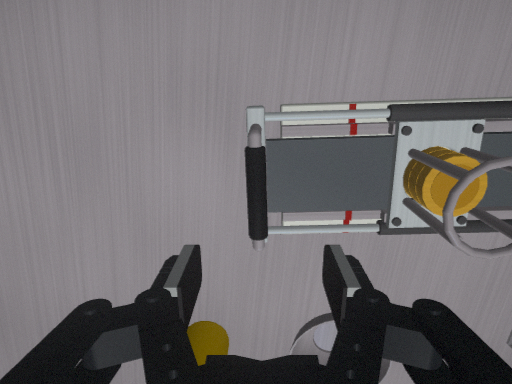

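The wrist view shows the handle grip from (256,147) to (258,238), the red marks at about (353,118) and (348,217), and the bridge plate bolts at (405,130), (479,127), (396,222), (462,222).

```bash
python3 - <<'E'
from m import *
ci=np.load('w5.npy',allow_pickle=True).item(); im=cv2.imread('pics/w5.png')
s=im[140:245,236:280]; m=(s.max(2)<50).astype(np.uint8)
n,l,st,c=cv2.connectedComponentsWithStats(m); k=1+np.argmax(st[1:,4]); ys,xs=np.where(l==k); xs+=236; ys+=140
ctr=[]
for y in range(ys.min()+4,ys.max()-4,4): ctr.append(onz(ci,xs[ys==y].mean(),y,.088))
ctr=np.array(ctr); f=np.polyfit(ctr[:,1],ctr[:,0],1); print('px',xs.min(),xs.max(),ys.min(),ys.max(),'bar yaw slope deg',np.degrees(np.arctan(f[0])))
e=[onz(ci,xs[ys==y].mean(),y,.088) for y in(ys.min(),ys.max())]; print(e,np.mean(e,0),np.linalg.norm(e[0]-e[1]))
hsv=cv2.cvtColor(im,cv2.COLOR_BGR2HSV).astype(int); red=(((hsv[...,0]<8)|(hsv[...,0]>170))&(hsv[...,1]>150)&(hsv[...,2]>80)).astype(np.uint8)
red[:, :320]=0; red[:,380:]=0
n,l,st,c=cv2.connectedComponentsWithStats(red)
for i in range(1,n):
  if st[i,4]>15: print(st[i],onz(ci,*c[i],.037))
b=[onz(ci,*q,.045)[:2] for q in[(405,130),(479,127),(396,222),(462,222)]]
d=(b[1]-b[0]+b[3]-b[2]); print('bolts',b,'x axis deg',np.degrees(np.arctan2(d[1],d[0])), 'mean',np.mean(b,0))
E
```

```text
px 245 267 146 239 bar yaw slope deg -6.918907747380184
[array([ 0.53368065, -0.20190843,  0.088     ]), array([ 0.53519588, -0.28049164,  0.088     ])] [ 0.53443826 -0.24120004  0.088     ] 0.07859781476791365
[350 104   6   5  30] [ 0.61044726 -0.16792445  0.037     ]
[349 119   6   4  23] [ 0.61193737 -0.18045094  0.037     ]
[350 124   7  11  62] [ 0.61489531 -0.18740228  0.037     ]
[344 211   8  13  68] [ 0.62479854 -0.27312991  0.037     ]
bolts [array([ 0.65795753, -0.18361751]), array([ 0.72183904, -0.17504748]), array([ 0.66980714, -0.27098599]), array([ 0.73317168, -0.26495862])] x axis deg 6.5442434025459955 mean [ 0.69569385 -0.2236524 ]
```

Emit:
{"fn": "carry_out", "kwargs": {
  "targets": [0.06,0.03,-0.0045,0,-0.3,0,0,0.06,0.07,-0.0045,0,-0.3,0,0,0.06,0.1,-0.0045,0,-0.3,0,0,0.06,0.115,-0.0045,0,-0.3,0,0,0.06,0.118,-0.0045,0,-0.3,0,0,0.06,0.118,-0.0045,0,-0.3,0,0,0.06,0.118,-0.0045,0,-0.3,0,0]
}}

```text
clock: 10.65
tcp_pos: [0.5334, -0.2406, 0.0686]
orientation: [1.121, 1.266, -1.124]
contact_force: [-0.2, 0.0, -0.8]
grip_width: 0.06
```

Emit:
{"fn": "carry_out", "kwargs": {
  "targets": [0.03,0,0,0,0,0,0,0.02,0,0,0,0,0,0,0.01,0,0,0,0,0,0,0.005,0,0,0,0,0,0,0.005,0,0,0,0,0,0,0.005,0,0,0,0,0,0],
  "squeeze": 60
}}

```text
clock: 11.4
tcp_pos: [0.5329, -0.2407, 0.0691]
orientation: [1.121, 1.266, -1.124]
contact_force: [-2.3, 0.1, 6.4]
grip_width: 0.0142
```

```bash
python3 - <<'E'
from h import *
s=r.get_obs(); print(s['clock'],s['tcp_pos'],s['contact_force'],s['grip_width'])
a=np.radians(6.7);d=-np.array([np.cos(a),np.sin(a),0]); print('70 mm pull in tool',rot(s['orientation']).inv().apply(.07*d))
E
```

```text
11.4 [ 0.53288312 -0.24074057  0.06914884] [-2.29379593  0.13383267  6.39946415] 0.014242306242745372
70 mm pull in tool [ 2.63120915e-04 -6.99994885e-02 -4.87696171e-05]
```

Emit:
{"fn": "carry_out", "kwargs": {
  "targets": [0.005,0,-0.004,0,0,0,0,0.005,0,-0.01,0,0,0,0,0.005,0,-0.017,0,0,0,0,0.005,0,-0.024,0,0,0,0,0.005,0,-0.031,0,0,0,0,0.005,0,-0.038,0,0,0,0,0.005,0,-0.045,0,0,0,0,0.005,0,-0.052,0,0,0,0,0.005,0,-0.059,0,0,0,0,0.005,0,-0.065,0,0,0,0,0.005,0,-0.069,0,0,0,0,0.005,0,-0.07,0,0,0]
}}

```text
schema error: expected a multiple of 7 numbers
```

Emit:
{"fn": "carry_out", "kwargs": {
  "targets": [0.005,0,0,0,0,0,0,0.005,0,0,0,0,0,0]
}}

```text
clock: 11.65
tcp_pos: [0.5329, -0.2408, 0.0692]
orientation: [1.121, 1.266, -1.124]
contact_force: [-0.9, 1.0, 2.3]
grip_width: 0.0142
```

```bash
python3 - <<'E'
from h import *
s=r.get_obs(); p0=np.array([.53288,-.24074,.06915]); print(s['clock'],s['tcp_pos'],s['contact_force'],s['grip_width'])
a=np.radians(6.7);ex=np.array([np.cos(a),np.sin(a),0]);ey=np.array([-np.sin(a),np.cos(a),0]); D=s['tcp_pos']-p0; print('pulled',-D@ex,'lateral',D@ey)
a=r.grab_frame("wrist"); ci=r.camera_info("wrist"); np.save('w6.npy',ci,allow_pickle=True); b=r.grab_frame("scene"); cv2.imwrite("pics/w6raw.png",a); cv2.imwrite("pics/s6raw.png",b)
c=cv2.resize(b[140:250,140:240],(282,310),interpolation=cv2.INTER_CUBIC); c=cv2.copyMakeBorder(c,0,74,0,0,0)
cv2.imwrite("pics/w6.png",np.hstack([a,c]))
print('mark px wrist',proj(ci,[.620,-.230,.037]),'scene',(proj(r.camera_info('scene'),[.620,-.230,.037])-[140,140])*2.82+[512,0])
E
```

```text
11.65 [ 0.53285275 -0.24077718  0.06922039] [-0.85526906  1.03926321  2.26002414] 0.014222338232895086
pulled 3.140182297315434e-05 lateral -3.3745842716865525e-05
mark px wrist [408.23777992 227.24057677] scene [658.28154143 139.039723  ]
```

View pics/w6.png

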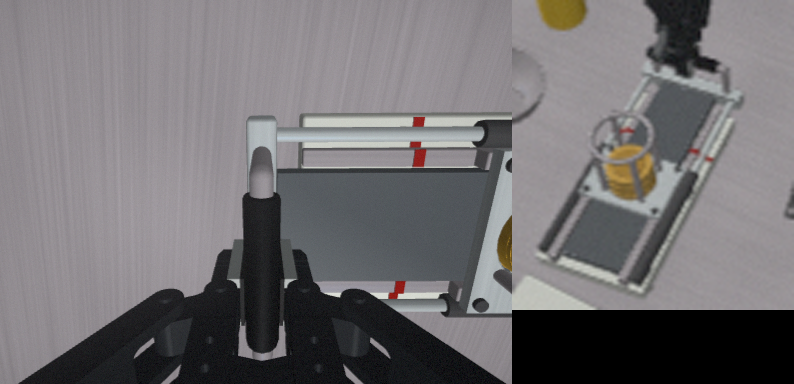

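The pull call was refused because a number was missing, so the slide has not moved. The picture shows the grip seated squarely on the bar at (262,260). I send the pull again.

Emit:
{"fn": "carry_out", "kwargs": {
  "targets": [0.005,0,-0.004,0,0,0,0,0.005,0,-0.01,0,0,0,0,0.005,0,-0.017,0,0,0,0,0.005,0,-0.024,0,0,0,0,0.005,0,-0.031,0,0,0,0,0.005,0,-0.038,0,0,0,0,0.005,0,-0.045,0,0,0,0,0.005,0,-0.052,0,0,0,0,0.005,0,-0.059,0,0,0,0,0.005,0,-0.065,0,0,0,0,0.005,0,-0.069,0,0,0,0,0.005,0,-0.07,0,0,0,0]
}}

```text
clock: 13.25
tcp_pos: [0.4642, -0.2492, 0.0693]
orientation: [1.121, 1.264, -1.123]
contact_force: [8.3, -2.1, -11.3]
grip_width: 0.014
```

```bash
cat > chk.py <<'E'
from m import *
s=r.get_obs(); p0=np.array([.53288,-.24074,.06915]); print(s['clock'],s['tcp_pos'],s['contact_force'],s['grip_width'])
a=np.radians(6.7);ex=np.array([np.cos(a),np.sin(a),0]);ey=np.array([-np.sin(a),np.cos(a),0]); D=s['tcp_pos']-p0; print('pulled',-D@ex,'lateral',D@ey)
ci=r.camera_info("wrist"); a=r.grab_frame("wrist"); b=r.grab_frame("scene"); cs=r.camera_info("scene")
hsv=cv2.cvtColor(a,cv2.COLOR_BGR2HSV).astype(int)
for nm,f,z in(("gold",gold,.044),("red",lambda h,s,v:((h<8)|(h>170))&(s>150)&(v>80),.037)):
    n,l,st,c=cv2.connectedComponentsWithStats(f(*[hsv[...,i] for i in range(3)]).astype(np.uint8))
    for i in range(1,n):
        if st[i,4]>60:
            cnt=cv2.findContours((l==i).astype(np.uint8),0,1)[0][0]; e=cv2.fitEllipse(cv2.convexHull(cnt)) if nm=="gold" else (c[i],)
            P=onz(ci,*e[0],z); print(nm,st[i],P.round(4),'along x from handle home',((P-[.5326,-.2404,z])@ex).round(4))
c=cv2.resize(b[140:250,140:240],(282,310),interpolation=cv2.INTER_CUBIC); c=cv2.copyMakeBorder(c,0,74,0,0,0)
import sys; cv2.imwrite(f"pics/{sys.argv[1]}.png",np.hstack([a,c]))
E
python3 chk.py w7
```

```text
13.25 [ 0.4641737  -0.24922057  0.06928679] [  8.29524866  -2.14703415 -11.31102372] 0.013995235639980938
pulled 0.06922651202233736 lateral -0.00040664299447375977
gold [ 481  203   31   64 1025] [ 0.5737 -0.2486  0.044 ] along x from handle home 0.0399
red [488 279  24  29 261] [ 0.6229 -0.2771  0.037 ] along x from handle home 0.0854
```

View pics/w7.png

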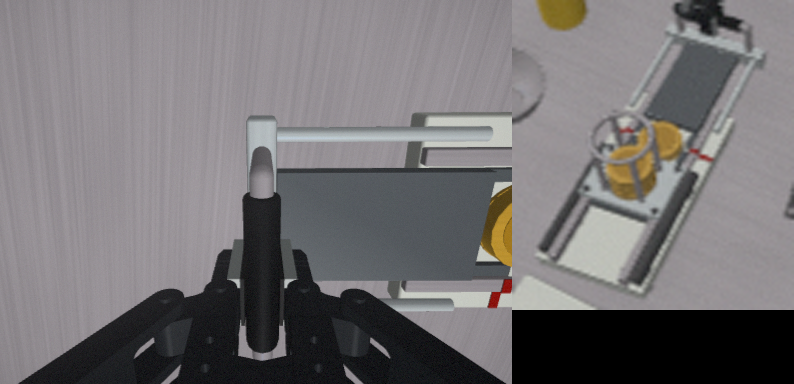

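The scene crop shows the lid at (660,141) on the line between the red marks at (627,130) and (703,155), and the bar is unmoved in the jaws at column 262. The pull is 69.2 mm, so I add about 1 mm.

Emit:
{"fn": "carry_out", "kwargs": {
  "targets": [0.005,0,-0.001,0,0,0,0,0.005,0,-0.0012,0,0,0,0,0.005,0,-0.0012,0,0,0,0,0.005,0,-0.0012,0,0,0,0]
}}

```text
clock: 13.85
tcp_pos: [0.4641, -0.2492, 0.0693]
orientation: [1.121, 1.262, -1.122]
contact_force: [7.5, -0.8, -7.9]
grip_width: 0.0142
```

```bash
python3 chk.py w8; python3 - <<'E'
from m import *
# scene check: lid vs mark midpoint, jar foil, bystanders unchanged
b=r.grab_frame("scene"); cs=r.camera_info("scene"); o=cv2.imread('pics/scene0raw.png')
for n,roi,f,z in(("capA",(530,355,575,392),gold,.091),("capB",(598,352,640,388),gold,.091),("shaker",(390,340,430,370),grn,.089)):
    print(n,blob(b,roi,f)[0].round(1),blob(o,roi,f)[0].round(1))
x,y,w,h=358//2,160,60,60
hsv=cv2.cvtColor(b,cv2.COLOR_BGR2HSV).astype(int); red=(((hsv[...,0]<8)|(hsv[...,0]>170))&(hsv[...,1]>110))[140:250,140:240].astype(np.uint8)
n,l,st,c=cv2.connectedComponentsWithStats(red)
for i in range(1,n): print('red',st[i,4],onz(cs,*(c[i]+140),.037).round(4))
print('foil pred',proj(cs,[.4605,.106,.098]),'seen',blob(b,(440,255,510,330),white)[0])
E
```

```text
13.85 [ 0.46414114 -0.24924166  0.06926225] [ 7.4917026  -0.83003238 -7.89788868] 0.014162581593360143
pulled 0.06926131714663877 lateral -0.0004237823575845677
gold [ 480  202   32   65 1055] [ 0.5784 -0.2479  0.044 ] along x from handle home 0.0446
red [488 279  24  29 262] [ 0.623  -0.2771  0.037 ] along x from handle home 0.0855
capA [353.7 241.1] [353.8 241. ]
capB [395.5 238. ] [395.5 237.9]
shaker [261.4 229. ] [261.4 229. ]
red 4 [ 0.6262 -0.2707  0.037 ]
red 3 [ 0.6141 -0.1867  0.037 ]
red 5 [ 0.6162 -0.1686  0.037 ]
foil pred [306.55930478 182.21886034] seen [307.18181818 182.26515152]
```

Emit:
{"fn": "carry_out", "kwargs": {
  "targets": [0.005,0,-0.001,0,0,0,0,0.005,0,-0.0022,0,0,0,0,0.005,0,-0.0022,0,0,0,0,0.005,0,-0.0022,0,0,0,0]
}}

```text
clock: 14.5
tcp_pos: [0.4631, -0.2494, 0.0693]
orientation: [1.121, 1.26, -1.12]
contact_force: [6.6, -0.9, -7.9]
grip_width: 0.014
```

```bash
python3 chk.py w9; python3 - <<'E'
import cv2; i=cv2.imread('pics/w9.png')[:310,512:]; cv2.imwrite('pics/w9c.png',cv2.resize(i,None,fx=1.9,fy=1.9))
E
```

```text
14.5 [ 0.46309009 -0.24942426  0.06925267] [ 6.56458196 -0.92140706 -7.92370646] 0.01403103606783643
pulled 0.07032649020400154 lateral -0.00048250687500398475
gold [ 480  202   32   64 1084] [ 0.5576 -0.2575  0.044 ] along x from handle home 0.0228
red [502 279  10  13 107] [ 0.6252 -0.2714  0.037 ] along x from handle home 0.0884
red [489 292  12  15 128] [ 0.6207 -0.2825  0.037 ] along x from handle home 0.0826
```

View pics/w9c.png

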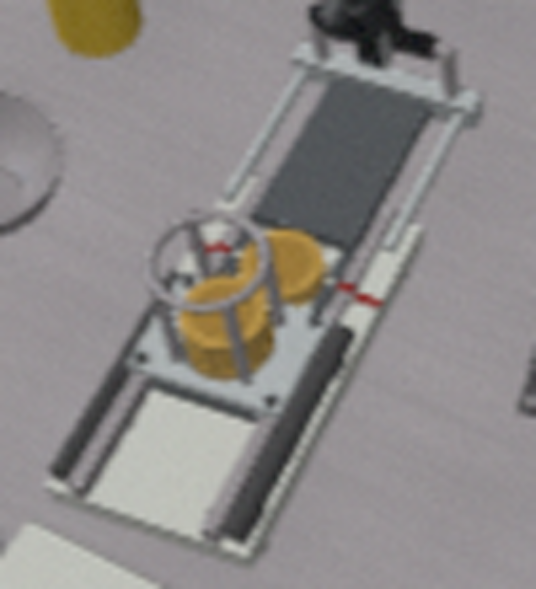

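The lid (288,265) lies between the red marks (217,248) and (360,295). The slide is at 70.3 mm and held, so I hand in.

```bash
python3 - <<'E'
from h import *
s=r.get_obs(); print(s['clock'],s['tcp_pos'],s['grip_width']); print(r.hand_in())
E
```

```text
14.6 [ 0.4630823  -0.24939197  0.06924674] 0.013677519701040725
the job is handed in; nothing more can be done
None
```

The foil-topped jar stands in the large blue holder and I have let go of it. The slide is pulled out and still held with the lid at the red marks. I handed in at 14.6 s; the hand-in gave no verdict.

- **Jar:** it met the cup floor at the height expected for fully down. After release, the foil was within about 1 px of where a fully seated jar would show it, in both the wrist and scene views.
- **Slide:** the gripper has pulled it 70.3 mm by the arm's own reading, against a target of 70 mm. The grip was set to 60 N, and the bar had not shifted in the jaws when I checked at 69 mm. The last scene view shows the lid between the two red marks.
- **Other items:** the capped jars and the shaker are at the same pixels as at the start. I did not measure the bottle, bowl or spoon again; the arm's path stayed clear of them.

**Checks and moves that went wrong:**
- The first pull command was refused for a missing number, and nothing moved.
- The first 1 mm correction hardly moved the slide because the arm gave under the spring. I repeated it with a larger step.
- The wrist camera could not measure the lid's position because the lid was cut off at the image edge. The lid's alignment rests on the scene view and the pull distance.

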